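# Hold the feed canister's bayonet cap at half-way

## Task

Lay the straightedge on the bench flush against the long straight edge of the feed canister's foot plate, roughly centred on it, and let go of it: it is your sight line. Then put the bayonet cap into the canister's collar, lugs through the notches and fully seated, and twist it clockwise against its spring to half-way, where its grip bar is parallel to the straightedge, never so far that the lock clicks. Finish while still gripping the cap and holding it there, with the straightedge still flush and the other things on the bench left where they are.

Things in the scene. Friction and masses are not known exactly. Their poses are not given: they have to be found in the camera images.
- canister: Fixed round steel feed canister, 90 mm in diameter, its flat collar top 85 mm up, on a rectangular aluminium foot plate 8 mm thick that spans -90 to +90 mm along x and -95 to +50 mm along y. The plate sticks out widely on the -y side only. Origin: bench level on the canister's axis; z up.
- foot_edge (a point): Middle of the plate's long straight edge, at bench level: canister x = 0, y = -95 mm. The edge runs along x, 180 mm long, 8 mm high, on the side where the plate sticks out widely from the round body. Axes as the canister's.
- notch (a point): Collar top, centre of the bore; its x axis points at one entry notch, the other faces it across the bore. It is the canister's frame turned 0.70 rad anticlockwise (from above). Bore 52 mm; notches 15 mm wide, reaching 36 mm from the axis; lip 10 mm thick, chamber below 74 mm wide.
- feed_ring (a joint): Sprung ring under the lip that the cap's lugs carry round, rad: 0 at rest, forks (15 mm gaps) below the notches; grows as the cap turns clockwise from above. Lags the cap by up to 0.10: about 0.60 with the cap at 0.70, half-way, bar parallel to the plate's edge. Lock clicks at 1.25, stop at 1.40. Spring 0.03 N m + 0.12 N m/rad turns a cap let go back.
- cap: Loose black bayonet cap, about 160 g, standing on its plug, bar up. Origin: centre of the plug's underside, z up. Plug 46 mm wide, 22 mm tall, foot chamfered; 9 mm round steel lugs along +x and -x, 5 mm up, tips 32 mm from the axis; flange 84 mm wide, z 22 to 28 mm. Either way round fits. Seated, the flange rests on the collar, origin 63 mm above the canister's.
- cap_bar (a point): Middle of the cap's grip bar, 43 mm above the cap's origin. The bar is 60 mm long along the cap's x (over the lugs), 12 mm thick, from z = 28 to 58 mm of the cap.
- straightedge: Loose straightedge, about 180 g: aluminium strip 200 mm (x) x 30 mm (y) x 6 mm with a wooden grip rib along its middle, 80 mm long, 12 mm thick, z 6 to 36 mm. Both long edges are straight, 15 mm from the middle; either may be used. Origin: centre of the underside, z up. Flush at the plate, its origin is at y = -110 mm of the canister.
- root_hook: Bystander: stainless root hook lying flat, about 230 mm long; origin: underside, where shaft meets grip.
- tamper: Bystander: upright grey-black silicone tamper, foot 48 mm wide, 90 mm tall; origin: centre of its foot.
- moss_dish: Bystander: white ceramic dish of moss, 90 mm wide, 31 mm tall; origin: centre of its underside.
- clip_chopstick: Bystander: steel spring clip on a 50 x 30 mm foot holding a level chopstick 210 mm long; origin: centre of the foot's underside.
- clay_pot: Bystander: empty clay pot 74 mm wide, 64 mm tall; origin: centre of its underside.
- jar: Bystander: closed glass jar 52 mm wide, 70 mm tall; origin: centre of its underside.
Things that resemble listed ones, but are neither listed nor needed, are in the scene too. Of the things that look like the straightedge, the largest one is meant. What is shaped like the cap but white is not meant.

How it is judged (in metres and radians):
On the way, in this order (a step that is already met when the one before it is completed fails the run):
1. the straightedge lies flush along the plate's long straight edge and is released (y of straightedge in the frame of canister between -0.1135 and -0.107 m and x of straightedge in the frame of canister between -0.05 and 0.05 m and z of straightedge in the frame of canister below 0.003 m and angle between the x axis of straightedge and the x axis of canister, either way round below 0.035 rad and angle between straightedge's own z axis and vertical below 0.05 rad and contact force between the fingers and straightedge below 0.1 N), for 0.2 s.
2. the cap is fully seated in the collar (horizontal distance between cap and canister below 0.005 m and z of cap in the frame of canister below 0.0655 m and angle between cap's own z axis and vertical below 0.08 rad), for 0.1 s.
At the end, for the whole second after the job is handed in: Cap gripped (over 3 N), at rest, seated (height 2.5 mm, sideways 5 mm), its bar parallel to the plate's straight edge within 0.13 rad, feed ring 0.45 to 0.84 rad; straightedge on the bench, not held, within 3 mm of the edge, parallel within 0.035 rad, middle within 50 mm of the plate's middle (all of step 1 and all of step 2 and angle between the x axis of cap and the x axis of canister, either way round below 0.13 rad and value of joint feed_ring between 0.45 and 0.84 rad and contact force between the fingers and cap above 3 N and angular speed of cap below 0.1 rad/s and linear speed of each of cap, straightedge below 0.02 m/s); the arm keeps its last pose, push and grip.
It fails at once if the cap is turned so far that the lock clicks (feed ring beyond 1.25 rad) (value of joint feed_ring above 1.25 rad).
It fails at once if a bystander is moved more than 20 mm (distance of any of root_hook, tamper, moss_dish, clip_chopstick, clay_pot, jar from where it was at the start of the episode above 0.02 m).
It also fails if it takes over 61 s, if anything falls off the work surface, if the arm or the gripper's body presses on something with over 40 N, if the wrist force passes 120 N, or if a joint passes its speed limit or range.

## Robot

A 6-joint arm with a two-finger parallel gripper is mounted at the origin on the work surface. World frame = base frame: x ahead of the robot, y to its left, z up, the work surface at z = 0. Lengths are in m, angles in degrees, forces in N, time in s.
With the tool pointing down it reaches from about 0.4 to 0.825 m from the base axis. Payload 7 kg.
Tool frame: the origin (TCP) lies midway between the tips of the shut fingers; the grasp point (between the pads) lies 19 mm behind it; z points along the fingers, y is the line along which they close (so a half turn about z gives the same grasp; the last joint's range is limited). The gripper opens to 88 mm and grips with 3 to 60 N. Pads are 19 mm wide; open, the fingers measure 130 mm over their backs; the gripper's body (78 mm by 193 mm) begins 47 mm behind the grasp point.
Start: joints at [-56.488, 20.546, 0.682, 0, -70.136, -16.507], TCP at [0.197, -0.645, 0.187] pointing down, gripper open.
Joint ranges: [-176.03, 176.03], [-82.01, 121.73], [-58.28, 71.71], [-173.87, 95.51], [-174.79, -0.11], [-173.66, 173.66]. Speed limits (degrees/s): [136.94, 136.94, 172.46, 180, 180, 180].

## Interface

Orientations are given as [roll, pitch, yaw] about the fixed x, y, z axes, in that order (R = Rz(yaw) Ry(pitch) Rx(roll)).
In Python, from plant import r gives the robot as it stands.
- The arm moves only by the tool carry_out, never from a script. Its argument "deltas" is a list of rows, each a list of 3 entries, a list of its own where there are three numbers: the opening, from 0 (shut) to 1 (fully open), then the shift along the tool's x, y, z in mm, then the turn, a rotation vector about the tool's x, y, z in rad. In form: [[gripper, [tx, ty, tz], [rx, ry, rz]], ...]. A call has 1 to 12 rows; each row is the pose to reach, as a shift and turn from the pose commanded when the call began, along the tool's axes at that moment; what a row does not reach only later rows make up. A row lasts 1/10 s, in which the tool goes at most 50 mm and 8.59 degrees, less where a joint would pass 70% of its speed; a pose out of reach is approached as far as the arm can. A call with a gripper value outside its range is refused whole. The fingers move at their own pace and stop on an object; "squeeze" is the grip in N (left out, the last holds). Time passes only in rows, so rows that repeat a pose let the fingers close. It gives the time, the measured TCP pose, the force, the opening and the grip force at its end, in the units of the state.
- r.get_state(): the state, without advancing time (a new reading comes with each control period).
- r.capture(name): name is "side" or "top" or "wrist"; returns (picture, depth): 400x640x3 uint8, red, green, blue; 400x640 float32, m along the optical axis (not along the pixel's ray), 0 where there is no reading.
- r.get_calibration(name): a dict with "fov_y" (degrees; the focal length in pixels is half the picture's height over the tangent of half this angle, whatever the lens; pixels are square), "cx", "cy" (the principal point, pixels), "view" (4x4, takes a point from world to camera coordinates). Camera axes: x right, y down, z forward; pixel columns grow to the right and rows downward; lengths in m; the calibration is good to about 2 mm. The wrist camera is an equidistant fisheye: a pixel r from the principal point sees the ray r / f radians off the axis. A picture is of the moment at which its call begins: read the wrist's pose just before it. get_calibration takes no time and is no camera call; for the wrist camera it gives the pose at the moment of the call.
- r.close_job(): hands the job in; it is judged then, once.
The state is a dict: "time_s": time; "joints": joint angles; "qd": joint speeds; "joint_torque": joint torques, N m; "tcp_pos": TCP position; "eef_rot": TCP orientation; "contact_force": force on the tool from outside, world axes, zero at the start; "moment": the same for the moment, N m; "gripper_width": finger opening in m; "gripper_force": force on a finger pad.
Only numpy, scipy, OpenCV 4.12 (cv2) and the standard library are available. Lean on these libraries where they do the work, as an engineer would, in place of code of your own. Each camera call takes 0.05 s, during which the arm holds its last target. There are 200 camera calls.

## Working session

There is one attempt and no reset: what is moved stays moved. The work goes in short steps, Python scripts to look and compute and a tool call to move; the robot and the scene stay as the last step left them, time stands still between calls to the robot, and variables do not carry over. Pictures are saved under pics/ and viewed, at most 10 in all, crops included, and the job is handed in when it is done.

Besides the shell and the picture viewer there is one more tool, called in YAML: its name, and indented under it one key for each argument. carry_out: Moves the arm, as the interface text tells. Its arguments: {"type":"object","properties":{"deltas":{"type":"array"},"squeeze":{"type":"number"}},"required":["deltas"]}

```bash
ls; mkdir -p pics; cat > h.py <<'E'
import numpy as np, cv2
from plant import r
def snap(n,f):
    c=r.get_calibration(n); im,d=r.capture(n); cv2.imwrite('pics/'+f+'.png',im[:,:,::-1]); np.savez('pics/'+f,im=im,d=d,V=np.array(c['view']),k=[200/np.tan(np.radians(c['fov_y']/2)),c['cx'],c['cy']]); return im,d,c
def ld(f):
    z=np.load('pics/'+f+'.npz'); return z['im'],z['d'],z['V'],z['k']
def pts(d,V,k,fish=False):
    # world points for every pixel from depth
    v,u=np.mgrid[:400,:640]; R=rays(u,v,k,fish); P=R*d[...,None]
    P=(P-V[:3,3])@V[:3,:3]; P[d<=0]=np.nan; return P
def rays(u,v,k,fish=False):
    x=(np.asarray(u,float)-k[1])/k[0]; y=(np.asarray(v,float)-k[2])/k[0]
    if fish:
        t=np.hypot(x,y)+1e-9; s=np.tan(np.minimum(t,1.5))/t; x,y=x*s,y*s
    return np.stack([x,y,np.ones_like(x)],-1)
def onplane(u,v,z,V,k,fish=False):
    D=rays(u,v,k,fish)@V[:3,:3]; C=-V[:3,:3].T@V[:3,3]
    return C+D*((z-C[2])/D[...,2])[...,None]
E
python3 - <<'E'
from h import *
for n in('top','side'):
    im,d,c=snap(n,n+'0'); V=np.array(c['view']); print(n,c['fov_y'],c['cx'],c['cy'],(-V[:3,:3].T@V[:3,3]).round(3), (d>0).mean())
print(r.get_state())
E
```

```text
pics
top 54.829141663376056 320.19214842783185 200.9231063834551 [ 0.48  -0.05   1.281] 0.99612109375
side 52.53580425873527 320.29195921369336 203.26887501402217 [0.302 0.692 0.639] 0.99597265625
{'time_s': 0.1, 'joints': array([-5.64872750e+01,  2.05858840e+01,  6.38641830e-01, -1.76226200e-02,
       -7.01349000e+01, -1.65089134e+01]), 'qd': array([ 0.01110118, -0.05659568,  0.06179969,  0.01295787, -0.08003838,
       -0.0099021 ]), 'joint_torque': array([ 1.07766969e-03, -5.84164953e+01,  2.93752527e+01,  7.01550946e+00,
        1.01897391e-02, -6.53669485e-05]), 'tcp_pos': array([ 0.19724105, -0.64502303,  0.18613021]), 'eef_rot': array([ 1.79916536e+02, -7.45963827e-03, -1.63002183e+02]), 'contact_force': array([ 0.66501331,  0.09722823, -0.06718031]), 'moment': array([ 0.00333138, -0.0108385 ,  0.04660616]), 'gripper_force': 0.0, 'gripper_width': 0.08767857491371449}
```

View pics/top0.png

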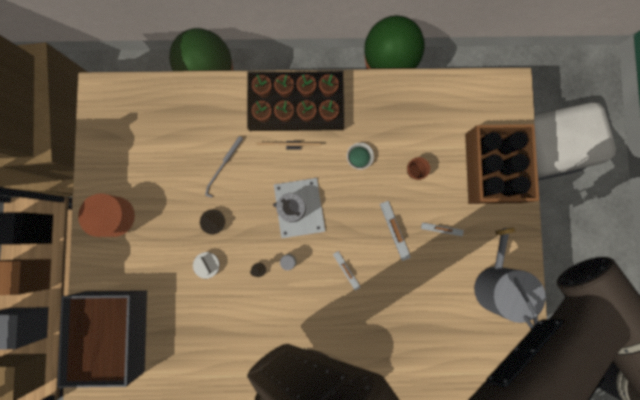

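View pics/side0.png

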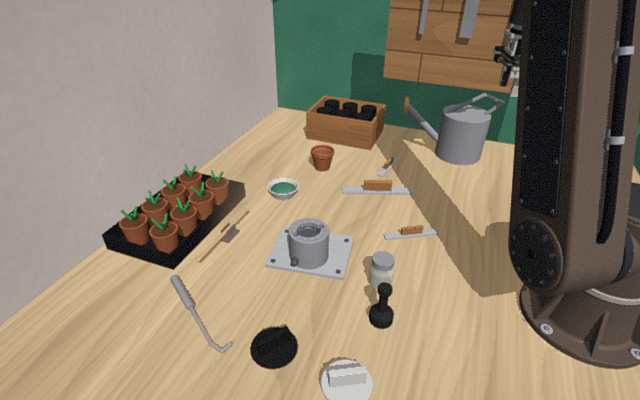

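The top view shows the canister at about (291,203), its plate's wide side to the right with the long edge from (316,179) to (326,233). The straightedge is at (396,230), with smaller lookalikes at (346,270) and (441,229). The black cap is at (212,221) and the white one at (206,264). The side view agrees: canister (308,243), black cap (274,347), straightedge (376,188).

```bash
cat > m.py <<'E'
from h import *
def obj(f,box,zmin,zmax,fish=False,show=True):
    im,d,V,k=ld(f); P=pts(d,V,k,fish); x0,y0,x1,y1=box
    m=np.zeros((400,640),bool); m[y0:y1,x0:x1]=1
    m&=(P[...,2]>zmin)&(P[...,2]<zmax)
    n,l,s,_=cv2.connectedComponentsWithStats(m.astype('u1'),connectivity=4)
    i=1+np.argmax(s[1:,4]); Q=P[l==i]; (c,wh,a)=cv2.minAreaRect((Q[:,:2]*1000).astype('f4'))
    cir=cv2.minEnclosingCircle((Q[:,:2]*1000).astype('f4'))
    if show: print(f,box,'n',len(Q),'rect c',np.round(c,1),'wh',np.round(wh,1),'ang',round(a,2),'circ',np.round(cir[0],1),round(cir[1],1),'z',np.percentile(Q[:,2]*1000,[5,50,95]).round(1))
    return Q,im[l==i]
E
python3 - <<'E'
from m import *
T='top0'
obj(T,(375,190,420,270),.003,.06)   # straightedge all
obj(T,(375,190,420,270),.022,.06)   # its rib
obj(T,(265,165,335,245),.004,.014)  # plate
obj(T,(265,165,335,245),.07,.1)  # collar
obj(T,(190,200,235,240),.018,.04) # cap flange
obj(T,(190,200,235,240),.048,.08) # cap bar
obj(T,(325,240,365,295),.003,.06)
obj(T,(415,215,470,240),.003,.06)
for b in((240,130,340,155),(340,135,380,170),(405,150,435,185),(275,250,300,275),(245,255,272,280),(190,245,225,280),(200,130,250,200),(245,65,350,135)): obj(T,b,.006,.12)
E
```

```text
top0 (375, 190, 420, 270) n 579 rect c [ 491.1 -297.6] wh [216.1  48.1] ang 16.86 circ [ 488.8 -290. ] 109.0 z [ 3.5  7.7 37.7]
top0 (375, 190, 420, 270) n 111 rect c [ 495.1 -294.4] wh [78.8 13. ] ang 19.92 circ [ 494.7 -293.3] 39.6 z [25.9 36.  39.7]
top0 (265, 165, 335, 245) n 1625 rect c [572.7  21.9] wh [185.3 151.6] ang 6.55 circ [571.6  23.9] 115.7 z [ 5.   8.9 12.6]
top0 (265, 165, 335, 245) n 405 rect c [570.9  41.6] wh [87.4 84.9] ang 89.29 circ [571.1  42.8] 44.9 z [81.2 85.6 89.2]
top0 (190, 200, 235, 240) n 430 rect c [530.9 301.2] wh [82.4 78.1] ang 89.33 circ [530.7 301.9] 42.1 z [24.6 28.9 33.8]
top0 (190, 200, 235, 240) n 83 rect c [530.7 301.4] wh [60.9 12.7] ang 55.26 circ [529.6 302.1] 30.6 z [51.6 58.6 62.3]
top0 (325, 240, 365, 295) n 267 rect c [ 368.3 -133.5] wh [146.3  40.9] ang 25.91 circ [ 369.6 -136.2] 73.2 z [ 3.3  6.  27.6]
top0 (415, 215, 470, 240) n 238 rect c [ 496.6 -446.8] wh [140.9  28.5] ang 81.06 circ [ 496.3 -446.5] 70.9 z [ 3.3  6.2 26.5]
top0 (240, 130, 340, 155) n 254 rect c [785.7  53.5] wh [216.1  30.9] ang 89.29 circ [785.   53.5] 108.0 z 
[... 175 characters left out ...]
ct c [ 691.7 -365.1] wh [71.5 73.2] ang 24.32 circ [ 689.1 -367.9] 40.5 z [ 7.4 47.5 65.9]
top0 (275, 250, 300, 275) n 226 rect c [400.2  53.8] wh [48.7 47.9] ang 79.41 circ [400.   54.3] 25.7 z [32.8 70.3 74.3]
top0 (245, 255, 272, 280) n 191 rect c [373.9 153.6] wh [47.6 46.9] ang 76.43 circ [371.4 157.5] 28.3 z [19.2 29.1 92.9]
top0 (190, 245, 225, 280) n 541 rect c [390.8 320. ] wh [81.2 83. ] ang 47.04 circ [390.  323.2] 44.8 z [24.9 29.8 60.1]
top0 (200, 130, 250, 200) n 192 rect c [756.  253.5] wh [ 21.1 142.2] ang 52.98 circ [754.6 251.6] 71.3 z [ 7.8 15.4 21.2]
top0 (245, 65, 350, 135) n 2976 rect c [933.9  31.2] wh [337.3 201.2] ang 89.46 circ [935.9  33.8] 193.0 z [ 7.6 48.1 76.9]
```

```bash
python3 - <<'E'
from h import *
for f in('top0','side0'):
    im,d,V,k=ld(f); P=pts(d,V,k)
    for b in ([(475,225,548,325)] if f=='top0' else [(400,90,500,165),(495,20,522,90)]):
        Q=P[b[1]:b[3],b[0]:b[2]].reshape(-1,3); Q=Q[(Q[:,2]>.01)]
        for z in np.arange(.01,.4,.04):
            S=Q[(Q[:,2]>z)&(Q[:,2]<z+.04)]
            if len(S)>8: print(f,b,z.round(2),len(S),np.percentile(S[:,0],[2,98]).round(3),np.percentile(S[:,1],[2,98]).round(3))
E
```

```text
top0 (475, 225, 548, 325) 0.01 220 [0.244 0.372] [-0.601 -0.546]
top0 (475, 225, 548, 325) 0.05 313 [0.245 0.398] [-0.611 -0.546]
top0 (475, 225, 548, 325) 0.09 397 [0.245 0.442] [-0.612 -0.545]
top0 (475, 225, 548, 325) 0.13 2253 [0.234 0.475] [-0.687 -0.549]
top0 (475, 225, 548, 325) 0.17 228 [0.228 0.494] [-0.636 -0.56 ]
top0 (475, 225, 548, 325) 0.21 43 [0.244 0.277] [-0.633 -0.623]
side0 (400, 90, 500, 165) 0.01 527 [0.226 0.369] [-0.602 -0.541]
side0 (400, 90, 500, 165) 0.05 663 [0.221 0.402] [-1.182 -0.542]
side0 (400, 90, 500, 165) 0.09 694 [0.227 0.443] [-0.6   -0.542]
side0 (400, 90, 500, 165) 0.13 1070 [0.228 0.482] [-0.674 -0.543]
side0 (400, 90, 500, 165) 0.17 222 [0.209 0.487] [-0.635 -0.559]
side0 (400, 90, 500, 165) 0.21 15 [0.244 0.264] [-0.631 -0.618]
side0 (495, 20, 522, 90) 0.05 85 [0.142 0.207] [-1.199 -1.18 ]
side0 (495, 20, 522, 90) 0.09 84 [0.142 0.217] [-1.198 -1.181]
side0 (495, 20, 522, 90) 0.13 66 [0.197 0.226] [-1.198 -1.18 ]
side0 (495, 20, 522, 90) 0.21 110 [0.199 0.246] [-1.197 -0.68 ]
side0 (495, 20, 522, 90) 0.25 273 [0.178 0.253] [-1.196 -0.578]
side0 (495, 20, 522, 90) 0.29 537 [0.189 0.26 ] [-1.195 -0.543]
side0 (495, 20, 522, 90) 0.33 343 [0.192 0.254] [-1.189 -0.544]
side0 (495, 20, 522, 90) 0.37 203 [0.2   0.243] [-0.68  -0.608]
```

```bash
cat >> h.py <<'E'
from scipy.spatial.transform import Rotation as Ro
def go(x,y,z,yaw):
    "deltas (mm, rad) from the present measured pose to TCP target, tool down"
    s=r.get_state(); R=Ro.from_euler('xyz',s['eef_rot'],degrees=True)
    t=R.inv().apply(np.array([x,y,z])-s['tcp_pos'])*1000
    w=(R.inv()*Ro.from_euler('xyz',[180,0,yaw],degrees=True)).as_rotvec()
    print('t',t.round(1),'w',w.round(4)); return t,w
E
python3 - <<'E'
from h import *
c=r.get_calibration('wrist'); V=np.array(c['view']); print(c['fov_y'],c['cx'],c['cy'],-V[:3,:3].T@V[:3,3],V[2,:3])
go(.495,-.294,.30,-160)
E
```

```text
65.70646984690485 319.040241868666 197.00022943922323 [ 0.12138758 -0.66925313  0.38341092] [ 0.28015835  0.08827423 -0.95588648]
t [-387.4  248.8 -113.6] w [ 0.0015 -0.0001 -0.0524]
```

carry_out:
  deltas:
    - [1, [0, 0, -50], [0, 0, 0]]
    - [1, [0, 0, -100], [0, 0, 0]]
    - [1, [0, 0, -113], [0, 0, 0]]
    - [1, [0, 0, -113], [0, 0, 0]]

```text
time_s: 0.5
tcp_pos: [0.1978, -0.6466, 0.3033]
eef_rot: [-179.7, 0.1, -163.0]
contact_force: [0.9, -0.2, -1.2]
gripper_width: 0.0874
gripper_force: 0.0
```

carry_out:
  deltas:
    - [1, [-40, 26, 0], [0, 0, -0.01]]
    - [1, [-80, 52, 0], [0, 0, -0.02]]
    - [1, [-120, 78, 0], [0, 0, -0.03]]
    - [1, [-160, 103, 0], [0, 0, -0.04]]
    - [1, [-200, 129, 0], [0, 0, -0.05]]
    - [1, [-240, 155, 0], [0, 0, -0.052]]
    - [1, [-280, 180, 0], [0, 0, -0.052]]
    - [1, [-320, 206, 0], [0, 0, -0.052]]
    - [1, [-360, 232, 0], [0, 0, -0.052]]
    - [1, [-387, 249, 0], [0, 0, -0.052]]
    - [1, [-387, 249, 0], [0, 0, -0.052]]
    - [1, [-387, 249, 0], [0, 0, -0.052]]

```text
time_s: 1.7
tcp_pos: [0.4946, -0.2932, 0.2986]
eef_rot: [179.9, -0.1, -159.9]
contact_force: [-0.1, -0.3, -0.3]
gripper_width: 0.0876
gripper_force: 0.0
```

```bash
python3 - <<'E'
from h import *
print(r.get_state()['tcp_pos'],r.get_state()['eef_rot'])
snap('wrist','w1'); snap('top','top1')
go(.586,-.067,.30,-172)
E
```

```text
[ 0.49461528 -0.29322781  0.29856696] [ 1.79918358e+02 -9.92592561e-02 -1.59913397e+02]
t [-164.1  182.3   -0.8] w [ 0.0007 -0.0012  0.2089]
```

View pics/w1.png

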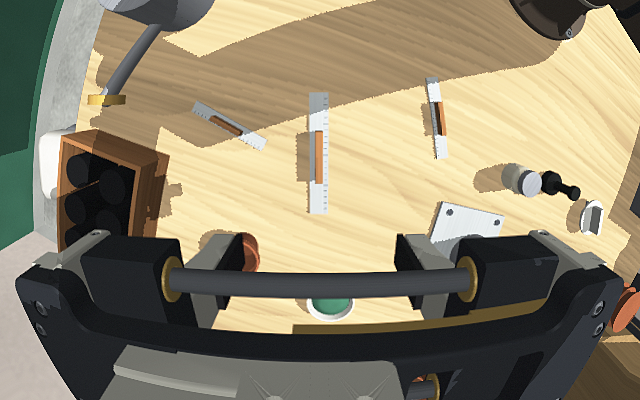

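The wrist view has the straightedge upright at (318,153) with its brown rib at (319,157). The plate corner is at (470,225), and the jar and tamper are on the right.

```bash
python3 - <<'E'
from m import *
obj('w1',(295,80,345,225),.003,.06,True)
obj('w1',(295,80,345,225),.003,.010,True)
Q,_=obj('w1',(300,120,340,195),.031,.045,True)
def ang(Q):
    q=Q[:,:2]; q=q-q.mean(0); u,s,v=np.linalg.svd(q,full_matrices=0); a=np.degrees(np.arctan2(v[0,1],v[0,0])); return a
print(ang(Q))
Q,_=obj('top1',(375,190,420,270),.027,.045); print(ang(Q))
# ray-based: bright strip corners in wrist & top images
im,d,V,k=ld('w1'); P=pts(d,V,k,True)
hsv=cv2.cvtColor(im,cv2.COLOR_RGB2HSV); m=(hsv[...,1]<60); m[:, :295]=0;m[:,340:]=0;m[:85]=0;m[222:]=0
m=cv2.morphologyEx((m*255).astype('u1'),cv2.MORPH_CLOSE,np.ones((7,7)))
n,l,s,_=cv2.connectedComponentsWithStats(m); i=1+np.argmax(s[1:,4]); print(s[i])
v,u=np.where(l==i); W=onplane(u,v,.006,V,k,True); print(cv2.minAreaRect((W[:,:2]*1000).astype('f4')),cv2.contourArea(cv2.convexHull((W[:,:2]*1000).astype('f4'))))
E
```

```text
w1 (295, 80, 345, 225) n 2262 rect c [ 495.1 -293.5] wh [201.3  29.9] ang 20.33 circ [ 495.  -293.6] 101.5 z [ 4.1  5.8 36. ]
w1 (295, 80, 345, 225) n 1833 rect c [ 495.1 -293.5] wh [201.3  29.9] ang 20.33 circ [ 495.  -293.6] 101.5 z [4.  5.5 7. ]
w1 (300, 120, 340, 195) n 413 rect c [ 494.8 -293.9] wh [78.7 10.8] ang 20.25 circ [ 494.5 -293.1] 39.6 z [34.  35.4 36.9]
20.187800036515647Traceback (most recent call last):
  File "<stdin>", line 8, in <module>
  File "m.py", line 7, in obj
    i=1+np.argmax(s[1:,4]); Q=P[l==i]; (c,wh,a)=cv2.minAreaRect((Q[:,:2]*1000).astype('f4'))
        ~~~~~~~~~^^^^^^^^^
    return _wrapfunc(a, 'argmax', axis=axis, out=out, **kwds)
    return bound(*args, **kwds)
ValueError: attempt to get argmax of an empty sequence
```

carry_out:
  deltas:
    - [0.6, [0, 0, 40], [0, 0, 0]]
    - [0.6, [0, 0, 80], [0, 0, 0]]
    - [0.6, [0, 0, 120], [0, 0, 0]]
    - [0.6, [0, 0, 160], [0, 0, 0]]
    - [0.6, [0, 0, 200], [0, 0, 0]]
    - [0.6, [0, 0, 240], [0, 0, -0.004]]
    - [0.6, [0, 0, 260], [0, 0, -0.004]]
    - [0.6, [0, 0, 275], [0, 0, -0.004]]
    - [0.6, [0, 0, 275], [0, 0, -0.004]]
    - [0.6, [0, 0, 275], [0, 0, -0.004]]

```text
time_s: 2.8
tcp_pos: [0.4942, -0.295, 0.0252]
eef_rot: [-180.0, -0.0, -159.8]
contact_force: [0.5, 0.1, -0.4]
gripper_width: 0.0526
gripper_force: 0.0
```

carry_out:
  deltas:
    - [0, [0, 0, 0], [0, 0, 0]]
    - [0, [0, 0, 0], [0, 0, 0]]
    - [0, [0, 0, 0], [0, 0, 0]]
    - [0, [0, 0, 0], [0, 0, 0]]
    - [0, [0, 0, 0], [0, 0, 0]]
    - [0, [0, 0, 0], [0, 0, 0]]
  squeeze: 25

```text
time_s: 3.4
tcp_pos: [0.4947, -0.2941, 0.0251]
eef_rot: [-180.0, 0.0, -159.8]
contact_force: [0.8, -0.6, 0.3]
gripper_width: 0.0103
gripper_force: 0.0
```

carry_out:
  deltas:
    - [0, [0, 0, 0], [0, 0, 0]]
    - [0, [0, 0, 0], [0, 0, 0]]
    - [0, [0, 0, 0], [0, 0, 0]]

```text
time_s: 3.7
tcp_pos: [0.4946, -0.2942, 0.0249]
eef_rot: [180.0, -0.0, -159.8]
contact_force: [-0.3, 0.2, 0.7]
gripper_width: 0.0007
gripper_force: 0.0
```

```bash
python3 - <<'E'
from m import *
snap('wrist','w2'); im=ld('w2')[0]; cv2.imwrite('pics/w2c.png',cv2.resize(im[80:330,170:480,::-1],None,fx=2,fy=2))
obj('w2',(290,60,350,235),.003,.010,True)
E
```

```text
w2 (290, 60, 350, 235) n 5329 rect c [ 455.8 -308.6] wh [117.2  30.4] ang 20.01 circ [ 455.6 -308.1] 60.3 z [4.5 5.5 6.6]
```

View pics/w2c.png

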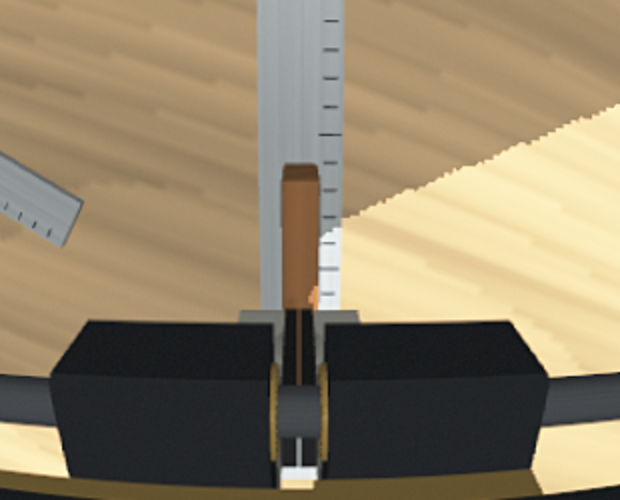

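The crop shows the rib at (300,240), running under the shut pads at (300,390). The pads have closed above the rib, so the fingers hold nothing.

```bash
python3 - <<'E'
from m import *
im,d,V,k=ld('w2'); P=pts(d,V,k,True)
s=r.get_state(); print(s['tcp_pos'],s['gripper_width'],s['gripper_force'])
for v in range(222,326,8):
    print(v,[tuple((P[v,u]*1000).round(0)) for u in (305,312,316,319,322,326,335)])
E
```

```text
[ 0.49464125 -0.29415641  0.02489938] 0.0001322038278833701 0.0
222 [(np.float64(505.0), np.float64(-302.0), np.float64(5.0)), (np.float64(492.0), np.float64(-301.0), np.float64(35.0)), (np.float64(490.0), np.float64(-298.0), np.float64(36.0)), (np.float64(490.0), np.float64(-297.0), np.float64(36.0)), (np.float64(489.0), np.float64(-295.0), np.float64(35.0)), (np.float64(488.0), np.float64(-292.0), np.float64(35.0)), (np.float64(496.0), np.float64(-281.0), np.float64(7.0))]
230 [(np.float64(511.0), np.float64(-300.0), np.float64(6.0)), (np.float64(497.0), np.float64(-299.0), np.float64(35.0)), (np.float64(496.0), np.float64(-296.0), np.float64(35.0)), (np.float64(495.0), np.float64(-295.0), np.float64(35.0)), (np.float64(495.0), np.float64(-293.0), np.float64(35.0)), (np.float64(494.0), np.float64(-290.0), np.float64(35.0)), (np.float64(503.0), np.float64(-278.0), np.float64(5.0))]
238 [(np.float64(487.0), np.float64(-305.0), np.float64(73.0)), (np.float64(488.0), np.float64(-301.0), np.float64(68.0)), (np.float64(487.0), np.float64(-299.0), np.float64(69.0)), (np.float64(500.0), np
[... 3733 characters left out ...]
64(502.0), np.float64(-293.0), np.float64(111.0)), (np.float64(502.0), np.float64(-292.0), np.float64(110.0)), (np.float64(502.0), np.float64(-291.0), np.float64(110.0)), (np.float64(501.0), np.float64(-289.0), np.float64(110.0)), (np.float64(468.0), np.float64(-300.0), np.float64(154.0))]
318 [(np.float64(475.0), np.float64(-306.0), np.float64(153.0)), (np.float64(590.0), np.float64(-266.0), np.float64(6.0)), (np.float64(588.0), np.float64(-263.0), np.float64(6.0)), (np.float64(587.0), np.float64(-260.0), np.float64(6.0)), (np.float64(586.0), np.float64(-258.0), np.float64(6.0)), (np.float64(nan), np.float64(nan), np.float64(nan)), (np.float64(471.0), np.float64(-299.0), np.float64(154.0))]
```

```bash
python3 - <<'E'
from m import *
snap('side','s2'); im,d,V,k=ld('s2'); P=pts(d,V,k)
t=np.array([.4947,-.2942]); m=(np.hypot(*(P[...,:2]-t).transpose(2,0,1))<.03)
z=P[...,2][m]; print(np.histogram(z,np.arange(-.005,.2,.01)))
E
```

```text
(array([60, 85, 59, 64, 52,  0,  0, 27, 29, 11,  0,  0,  0,  0,  0, 38, 29,
       70, 75, 64]), array([-0.005,  0.005,  0.015,  0.025,  0.035,  0.045,  0.055,  0.065,
        0.075,  0.085,  0.095,  0.105,  0.115,  0.125,  0.135,  0.145,
        0.155,  0.165,  0.175,  0.185,  0.195]))
```

The side view agrees: the real finger tips sit about 40 mm above the reported TCP, at z 65 against 25. I'll allow for that offset in every move from here.

carry_out:
  deltas:
    - [0.5, [0, 0, 0], [0, 0, 0]]
    - [0.5, [0, 0, 0], [0, 0, 0]]
    - [0.5, [0, 0, 0], [0, 0, 0]]
    - [0.5, [0, 0, 0], [0, 0, 0]]
    - [0.5, [0, 0, 10], [0, 0, 0]]
    - [0.5, [0, 0, 20], [0, 0, 0]]
    - [0.5, [0, 0, 30], [0, 0, 0]]
    - [0.5, [0, 0, 40], [0, 0, 0]]
    - [0.5, [0, 0, 42], [0, 0, 0]]
    - [0.5, [0, 0, 42], [0, 0, 0]]

```text
time_s: 4.8
tcp_pos: [0.4942, -0.2941, -0.0178]
eef_rot: [180.0, -0.1, -159.8]
contact_force: [0.5, -0.1, 0.1]
gripper_width: 0.0435
gripper_force: 0.0
```

carry_out:
  deltas:
    - [0, [0, 0, 0], [0, 0, 0]]
    - [0, [0, 0, 0], [0, 0, 0]]
    - [0, [0, 0, 0], [0, 0, 0]]
    - [0, [0, 0, 0], [0, 0, 0]]
    - [0, [0, 0, 0], [0, 0, 0]]
    - [0, [0, 0, 0], [0, 0, 0]]
  squeeze: 25

```text
time_s: 5.4
tcp_pos: [0.4947, -0.2941, -0.0169]
eef_rot: [-180.0, 0.0, -159.8]
contact_force: [-0.3, 0.6, 2.7]
gripper_width: 0.0116
gripper_force: 25.0
```

```bash
python3 - <<'E'
from h import *
go(.61,-.11,.24,-172)
E
```

```text
t [-171.9  132.9 -256.8] w [-1.000e-04  2.000e-04  2.132e-01]
```

carry_out:
  deltas:
    - [0, [0, 0, -10], [0, 0, 0]]
    - [0, [0, 0, -30], [0, 0, 0]]
    - [0, [0, 0, -65], [0, 0, 0]]
    - [0, [0, 0, -100], [0, 0, 0]]
    - [0, [-20, 15, -140], [0, 0, 0.03]]
    - [0, [-50, 40, -180], [0, 0, 0.07]]
    - [0, [-85, 66, -220], [0, 0, 0.11]]
    - [0, [-120, 93, -250], [0, 0, 0.15]]
    - [0, [-150, 116, -256], [0, 0, 0.19]]
    - [0, [-168, 130, -256], [0, 0, 0.213]]
    - [0, [-172, 133, -256], [0, 0, 0.213]]
    - [0, [-172, 133, -256], [0, 0, 0.213]]

```text
time_s: 6.6
tcp_pos: [0.6099, -0.1091, 0.2388]
eef_rot: [180.0, -0.1, -171.9]
contact_force: [-0.5, -0.5, -3.2]
gripper_width: 0.0119
gripper_force: 25.0
```

```bash
python3 - <<'E'
from h import *
s=r.get_state(); print(s['tcp_pos'],s['eef_rot'],s['gripper_force'],s['gripper_width'])
snap('wrist','w3')
E
```

```text
[ 0.60989128 -0.10905314  0.23878824] [ 1.79984055e+02 -5.14602354e-02 -1.71884885e+02] 24.98138666152954 0.011877006771924964
```

View pics/w3.png

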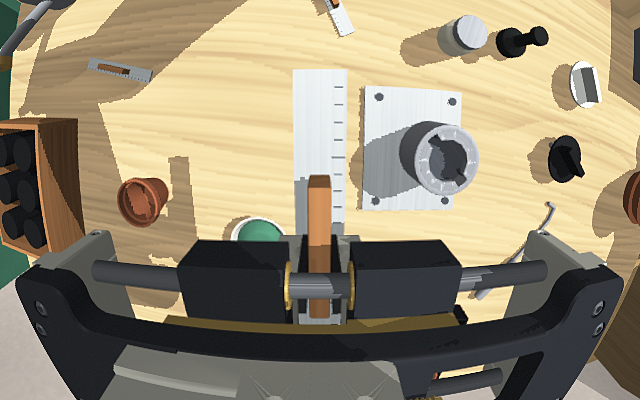

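The wrist view shows the straightedge in hand at (320,150). The plate is at (412,148), its long edge on the left from (366,87) to (361,210), and the collar at (447,160) has notches near (435,140) and (460,178). The black cap is at (567,160).

```bash
cat > ed.py <<'E'
from m import *
def line(A,o,lo=False):
    "fit line to A (Nx2)"
    vx,vy,x,y=cv2.fitLine(A.astype('f4'),cv2.DIST_HUBER,0,.01,.01).ravel(); return np.degrees(np.arctan2(vy,vx)),np.array([x,y])
E
python3 - <<'E'
from ed import *
W='w3'
im,d,V,k=ld(W); P=pts(d,V,k,True)
Q,_=obj(W,(350,75,470,225),.004,.013,True)
# long edge: per image row, leftmost white pixel (colour), rays on z=.008
hsv=cv2.cvtColor(im,cv2.COLOR_RGB2HSV); e=[]
for v in range(92,205):
    row=np.where((P[v,355:400,2]>.004)&(hsv[v,355:400,1]<40))[0]
    if len(row): e.append((355+row[0]-.5,v))
e=np.array(e); E_=onplane(e[:,0],e[:,1],.008,V,k,True)[:,:2]*1000
vx,vy,x,y=cv2.fitLine(E_.astype('f4'),cv2.DIST_HUBER,0,.01,.01).ravel(); print('edge ang',np.degrees(np.arctan2(vy,vx)),'pt',x,y,'res',np.std((E_-[x,y])@[-vy,vx]), 'ends',E_[0],E_[-1])
Q,_=obj(W,(400,110,490,205),.081,.09,True); q=Q[:,:2]*1000
h=cv2.convexHull(q.astype('f4'))[:,0]; A=np.c_[2*h,np.ones(len(h))]; s=np.linalg.lstsq(A,(h**2).sum(1),rcond=None)[0]; c=s[:2]; print('collar fit',c,np.sqrt(s[2]+c@c))
# notch: angles (about c) where radius 29..34 not at collar height
rad=np.hypot(*(P[...,:2]*1000-c).transpose(2,0,1)); az=np.degrees(np.arctan2(P[...,1]*1000-c[1],P[...,0]*1000-c[0]))
m=(rad>28.5)&(rad<34)&(abs(P[...,2]-.085)<.004); H,_=np.histogram(az[m],np.arange(-180,181,6)); print(dict(zip(range(-180,180,6),H)))
obj(W,(540,130,600,195),.02,.04,True); Q,_=obj(W,(540,130,600,195),.05,.07,True)
print('bar',line(Q[:,:2]*1000,0))
Q,_=obj(W,(285,60,352,235),.27-.25,.4,True)
Q,_=obj(W,(285,60,352,172),.02,.4,True); b=(Q.T); A=np.c_[Q[:,:2],np.ones(len(Q))]; print('strip plane',np.linalg.lstsq(A,Q[:,2],rcond=None)[0])
E
```

```text
w3 (350, 75, 470, 225) n 7990 rect c [573.3  21.8] wh [181.2 146.2] ang 8.18 circ [573.   21.7] 115.5 z [6.2 7.6 9.2]
edge ang 8.282847 pt 582.593 -50.57426 res 0.578402164056019 ends [503.80809775 -61.70426869] [662.9910269  -38.78098025]
w3 (400, 110, 490, 205) n 2302 rect c [569.3  43.7] wh [88.8 88.9] ang 21.21 circ [569.8  43.5] 45.3 z [82.9 84.5 85.8]
collar fit [569.63812857  43.55890485] 44.743605016468145
{-180: np.int64(11), -174: np.int64(11), -168: np.int64(11), -162: np.int64(11), -156: np.int64(9), -150: np.int64(12), -144: np.int64(0), -138: np.int64(0), -132: np.int64(0), -126: np.int64(0), -120: np.int64(6), -114: np.int64(12), -108: np.int64(12), -102: np.int64(12), -96: np.int64(13), -90: np.int64(9), -84: np.int64(14), -78: np.int64(12), -72: np.int64(9), -66: np.int64(13), -60: np.int64(10), -54: np.int64(11), -48: np.int64(10), -42: np.int64(13), -36: np.int64(11), -30: np.int64(10), -24: np.int64(11), -18: np.int64(11), -12: np.int64(10), -6: np.int64(11), 0: np.int64(8), 6: np.int64(11), 12: np.int64(11), 18: np.int64(10), 24: np.int64(9), 30: np.int64(8), 36:
[... 338 characters left out ...]
: np.int64(7), 156: np.int64(13), 162: np.int64(9), 168: np.int64(10), 174: np.int64(10)}
w3 (540, 130, 600, 195) n 977 rect c [528.6 301.2] wh [82.2 82.8] ang 78.61 circ [528.9 302.7] 42.7 z [25.7 27.8 34.7]
w3 (540, 130, 600, 195) n 236 rect c [529.3 302.7] wh [61.2 14.2] ang 56.82 circ [529.7 302.4] 30.8 z [50.7 57.3 58.9]
bar (np.float32(54.20598), array([529.16425, 299.25327], dtype=float32))
w3 (285, 60, 352, 235) n 8650 rect c [ 559.7 -116.6] wh [98.4 30.4] ang 8.36 circ [ 559.8 -116.7] 51.4 z [260.2 261.4 291.3]
w3 (285, 60, 352, 172) n 5479 rect c [ 540.1 -119.5] wh [58.9 30.3] ang 8.55 circ [ 540.  -119.2] 32.6 z [260.2 261.3 262.3]
strip plane [-0.00362143  0.00713479  0.26409746]
```

```bash
python3 - <<'E'
from ed import *
im,d,V,k=ld('w3'); P=pts(d,V,k,True); t=np.array([.6099,-.10905,.2388]); a=np.radians(8.2)
D=(P-t)*1000; l=-np.sin(a)*D[...,0]+np.cos(a)*D[...,1]; u=np.cos(a)*D[...,0]+np.sin(a)*D[...,1]
for lo in range(-120,120,10):
    m=(l>lo)&(l<lo+10)&(D[...,2]>30)&(abs(u)<90)
    if m.sum()>5: print(lo,m.sum(),np.percentile(D[...,2][m],[1,50]).round(0),np.percentile(u[m],[1,99]).round())
E
```

```text
-100 1209 [130. 147.] [-39.  17.]
-90 5174 [106. 128.] [-39.  12.]
-80 3102 [117. 147.] [-39.   7.]
-70 2888 [118. 145.] [-37.  -3.]
-60 1744 [118. 142.] [-32. -16.]
-50 3231 [119. 149.] [-36. -20.]
-40 5584 [112. 138.] [-39. -21.]
-30 5916 [111. 134.] [-39. -21.]
-20 6875 [ 48. 129.] [-39.  -1.]
-10 6205 [ 41. 133.] [-40.  36.]
0 6722 [ 42. 129.] [-40.  35.]
10 6068 [ 48. 130.] [-39. -10.]
20 4895 [111. 129.] [-39. -12.]
30 4506 [112. 129.] [-39.  19.]
40 2009 [118. 142.] [-32.  28.]
50 2071 [117. 139.] [-32.  29.]
60 4347 [118. 143.] [-37.  28.]
70 4925 [107. 139.] [-39.  34.]
80 4047 [106. 140.] [-39.  34.]
90 938 [130. 148.] [-39.  18.]
```

```bash
python3 - <<'E'
from h import *
go(.586,-.0693,-.0155,-171.95)
E
```

```text
t [ 17.2  43.5 254.2] w [ 0.0001 -0.0012  0.0002]
```

carry_out:
  deltas:
    - [0, [10, 25, 15], [0, 0, 0]]
    - [0, [17, 43, 40], [0, 0, 0]]
    - [0, [17, 43.5, 80], [0, 0, 0]]
    - [0, [17, 43.5, 120], [0, 0, 0]]
    - [0, [17, 43.5, 160], [0, 0, 0]]
    - [0, [17, 43.5, 200], [0, 0, 0]]
    - [0, [17, 43.5, 225], [0, 0, 0]]
    - [0, [17, 43.5, 242], [0, 0, 0]]
    - [0, [17, 43.5, 248], [0, 0, 0]]
    - [0, [17, 43.5, 253], [0, 0, 0]]
    - [0, [17, 43.5, 253], [0, 0, 0]]
    - [0, [17, 43.5, 253], [0, 0, 0]]

```text
time_s: 7.85
tcp_pos: [0.5879, -0.0694, -0.013]
eef_rot: [-180.0, 0.1, -172.0]
contact_force: [-0.1, 0.3, -1.8]
gripper_width: 0.0117
gripper_force: 25.0
```

```bash
python3 - <<'E'
from h import *
print(r.get_state()['tcp_pos'],r.get_state()['contact_force'])
go(.5855,-.0658,-.0155,-171.95)
E
```

```text
[ 0.58785402 -0.06942739 -0.01300902] [-0.06965685  0.25639279 -1.82174677]
t [1.8 3.9 2.5] w [-0.0001  0.0015 -0.0009]
```

carry_out:
  deltas:
    - [0, [0, 0, 2], [0, 0, 0]]
    - [0, [0, 1, 2.5], [0, 0, 0]]
    - [0, [0, 2, 2.5], [0, 0, 0]]
    - [0, [0, 3, 2.5], [0, 0, 0]]
    - [0, [0, 3.5, 2.5], [0, 0, 0]]
    - [0, [0, 4, 2.5], [0, 0, 0]]
    - [0, [0, 4, 2.5], [0, 0, 0]]
    - [0, [0, 4, 2.5], [0, 0, 0]]

```text
time_s: 8.65
tcp_pos: [0.5867, -0.0652, -0.0166]
eef_rot: [180.0, -0.0, -172.0]
contact_force: [0.2, 0.3, -1.5]
gripper_width: 0.0117
gripper_force: 25.0
```

carry_out:
  deltas:
    - [0, [0, 0.5, 0], [0, 0, 0]]
    - [0, [0, 1, 0], [0, 0, 0]]
    - [0, [0, 1, 0], [0, 0, 0]]

```text
time_s: 8.95
tcp_pos: [0.5866, -0.0645, -0.0165]
eef_rot: [-180.0, 0.0, -172.0]
contact_force: [0.3, -2.6, -1.4]
gripper_width: 0.0117
gripper_force: 25.0
```

```bash
cat > se.py <<'E'
from ed import *
import sys
def se(f,box,pl):
    "strip near edge & plate edge by wrist view"
    Q,_=obj(f,box,.003,.0075,True)
E
python3 - <<'E'
from ed import *
s=r.get_state(); print(s['tcp_pos'],s['contact_force'])
im,d,c=snap('wrist','w4'); cv2.imwrite('pics/w4c.png',cv2.resize(im[0:260,220:500,::-1],None,fx=2,fy=2))
E
```

```text
[ 0.58656693 -0.06451862 -0.01650213] [ 0.30731928 -2.64275085 -1.3797344 ]
```

View pics/w4c.png

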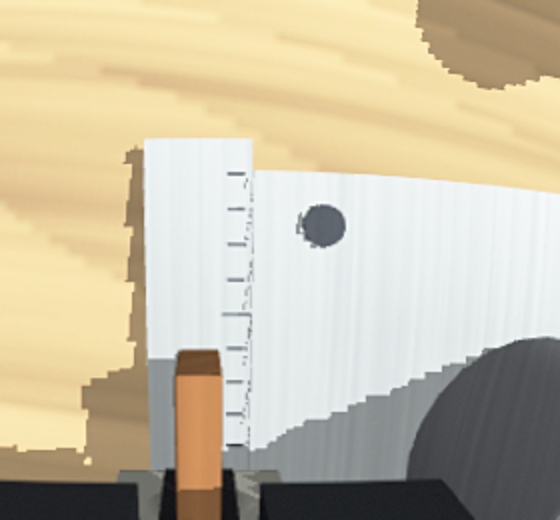

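The crop shows the strip lying against the plate's edge along (252,170–450). The 2.6 N side force says the same, so I'll release it.

carry_out:
  deltas:
    - [0, [0, -0.5, 0.5], [0, 0, 0]]
    - [0.35, [0, -0.5, 0.5], [0, 0, 0]]
    - [0.35, [0, -0.5, 0.5], [0, 0, 0]]
    - [0.35, [0, -0.5, 0.5], [0, 0, 0]]
    - [0.35, [0, -0.5, 0.5], [0, 0, 0]]
    - [0.35, [0, -0.5, 0.5], [0, 0, 0]]
    - [0.35, [0, -0.5, -15], [0, 0, 0]]
    - [0.35, [0, -0.5, -50], [0, 0, 0]]
    - [0.35, [0, -0.5, -100], [0, 0, 0]]
    - [0.35, [0, -0.5, -150], [0, 0, 0]]
    - [0.35, [0, -0.5, -200], [0, 0, 0]]
    - [0.35, [0, -0.5, -200], [0, 0, 0]]

```text
time_s: 10.2
tcp_pos: [0.5908, -0.0648, 0.1918]
eef_rot: [-179.9, 0.7, -171.9]
contact_force: [0.7, -0.5, -0.7]
gripper_width: 0.0305
gripper_force: 0.0
```

```bash
cat > chk.py <<'E'
from ed import *
def chk(f,box):
    Q,_=obj(f,box,.028,.05,True); q=Q[:,:2]*1000; a=np.radians(8.25); d=q-[569.64,43.56]
    X=np.cos(a)*d[:,0]+np.sin(a)*d[:,1]; Y=-np.sin(a)*d[:,0]+np.cos(a)*d[:,1]
    print('rib in canister x',X.min().round(1),X.max().round(1),'y',np.median(Y).round(1),'ang',line(q,0)[0]-8.25)
E
python3 - <<'E'
from chk import *
snap('wrist','w5'); im,d,V,k=ld('w5'); P=pts(d,V,k,True)
chk('w5',(270,60,370,235))
s=r.get_state(); print(s['tcp_pos'],s['gripper_width'])
go(.529,.302,.19,-125.5)
E
```

```text
w5 (270, 60, 370, 235) n 682 rect c [586.4 -64.8] wh [79.5 11.5] ang 8.38 circ [586.3 -64.4] 39.9 z [34.3 35.4 36.6]
rib in canister x -38.7 40.8 y -109.7 ang 0.29708195
[ 0.58889094 -0.06456336  0.18794882] 0.030747670871769977
t [  8.1 371.3  -2.1] w [-0.0033  0.0076 -0.8111]
```

carry_out:
  deltas:
    - [0.7, [1, 30, 0], [0, 0, -0.06]]
    - [0.7, [2, 70, 0], [0, 0, -0.15]]
    - [0.7, [3, 110, 0], [0, 0, -0.25]]
    - [0.7, [4, 150, 0], [0, 0, -0.35]]
    - [0.7, [5, 190, 0], [0, 0, -0.45]]
    - [0.7, [6, 230, 0], [0, 0, -0.55]]
    - [0.7, [7, 270, 0], [0, 0, -0.65]]
    - [0.7, [8, 310, 0], [0, 0, -0.75]]
    - [0.7, [8, 345, 0], [0, 0, -0.81]]
    - [0.7, [8, 365, 0], [0, 0, -0.81]]
    - [0.7, [8, 371, 0], [0, 0, -0.81]]
    - [0.7, [8, 371, 0], [0, 0, -0.81]]

```text
time_s: 11.45
tcp_pos: [0.5265, 0.3016, 0.1826]
eef_rot: [180.0, -0.1, -125.6]
contact_force: [0.7, -0.9, 0.1]
gripper_width: 0.0617
gripper_force: 0.0
```

```bash
python3 - <<'E'
from ed import *
im,d,c=snap('wrist','w6'); _,_,V,k=ld('w6'); P=pts(d,V,k,True)
B=(np.hypot(P[...,0]-.529,P[...,1]-.302)<.06)&(P[...,2]<.08); v,u=np.where(B); b=(u.min(),v.min(),u.max(),v.max())
Q,_=obj('w6',b,.022,.035,True)
Q,_=obj('w6',b,.05,.07,True); print(line(Q[:,:2]*1000,0))
cv2.imwrite('pics/w6c.png',im[:,:,::-1])
s=r.get_state(); print(s['tcp_pos'],s['eef_rot'],s['gripper_width'])
E
```

```text
w6 (np.int64(271), np.int64(123), np.int64(365), np.int64(215)) n 3211 rect c [528.8 303. ] wh [81.9 83.9] ang 55.2 circ [529.2 303.2] 42.4 z [26.2 27.5 28.8]
w6 (np.int64(271), np.int64(123), np.int64(365), np.int64(215)) n 619 rect c [529.8 302.9] wh [60.5 11.8] ang 54.65 circ [529.2 303.4] 30.6 z [56.2 57.5 58.8]
(np.float32(55.738724), array([529.18365, 302.2013 ], dtype=float32))
[0.52672581 0.30085353 0.18284985] [ 1.79988196e+02 -7.18675552e-02 -1.25621316e+02] 0.06160546001115499
```

View pics/w6c.png

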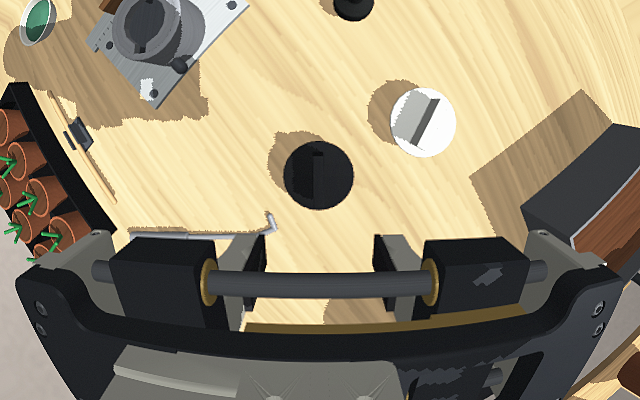

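The cap is at (318,175), with its bar lined up with the tool. It lies at (529.3, 303.0) mm and 55°.

```bash
python3 - <<'E'
from h import *
go(.5293,.303,-.007,-125)
E
```

```text
t [ -3.5  -0.9 189.8] w [ 0.0002 -0.0013 -0.0108]
```

carry_out:
  deltas:
    - [0.6, [-3, -1, 30], [0, 0, -0.011]]
    - [0.6, [-3, -1, 70], [0, 0, -0.011]]
    - [0.6, [-3, -1, 110], [0, 0, -0.011]]
    - [0.6, [-3, -1, 145], [0, 0, -0.011]]
    - [0.6, [-3, -1, 170], [0, 0, -0.011]]
    - [0.6, [-3, -1, 182], [0, 0, -0.011]]
    - [0.6, [-3, -1, 188], [0, 0, -0.011]]
    - [0.6, [-3, -1, 188], [0, 0, -0.011]]
    - [0.6, [-3, -1, 188], [0, 0, -0.011]]

```text
time_s: 12.4
tcp_pos: [0.5304, 0.3038, -0.0032]
eef_rot: [-180.0, 0.1, -125.0]
contact_force: [0.0, 1.7, 0.9]
gripper_width: 0.0523
gripper_force: 0.0
```

```bash
python3 - <<'E'
from h import *
print(r.get_state()['contact_force'])
go(.5293,.303,-.007,-125)
E
```

```text
[0.01966534 1.66326494 0.94179833]
t [1.3 0.4 3.8] w [-0.0005  0.002   0.0007]
```

carry_out:
  deltas:
    - [0, [1, 0, 2], [0, 0, 0]]
    - [0, [1, 0, 2], [0, 0, 0]]
    - [0, [1, 0, 2], [0, 0, 0]]
    - [0, [1, 0, 2], [0, 0, 0]]
    - [0, [1, 0, 2], [0, 0, 0]]
    - [0, [1, 0, 2], [0, 0, 0]]
    - [0, [1, 0, 2], [0, 0, 0]]
    - [0, [1, 0, 2], [0, 0, 0]]
  squeeze: 50

```text
time_s: 13.2
tcp_pos: [0.5289, 0.3026, -0.0065]
eef_rot: [180.0, -0.0, -124.9]
contact_force: [-0.9, -0.6, 0.8]
gripper_width: 0.0121
gripper_force: 50.0
```

```bash
python3 - <<'E'
from h import *
s=r.get_state();print(s['tcp_pos'],s['eef_rot'],s['contact_force'],s['gripper_width'],s['gripper_force'])
go(.529,.303,.16,-125)
E
```

```text
[ 0.52892018  0.30258643 -0.00652242] [ 1.79998283e+02 -1.29761571e-03 -1.24947690e+02] [-0.89653278 -0.57317711  0.75911717] 0.012055281619047724 49.993529319763184
t [  -0.4    0.2 -166.5] w [ 0.     -0.      0.0009]
```

carry_out:
  deltas:
    - [0, [0, 0, -10], [0, 0, 0]]
    - [0, [0, 0, -35], [0, 0, 0]]
    - [0, [0, 0, -70], [0, 0, 0]]
    - [0, [0, 0, -110], [0, 0, 0]]
    - [0, [15, -14, -140], [0, 0, 0.01]]
    - [0, [40, -39, -145], [0, 0, 0.03]]
    - [0, [70, -67, -145], [0, 0, 0.05]]
    - [0, [100, -96, -145], [0, 0, 0.07]]
    - [0, [130, -125, -145], [0, 0, 0.1]]
    - [0, [160, -154, -145], [0, 0, 0.119]]
    - [0, [180, -174, -145], [0, 0, 0.119]]
    - [0, [189, -182, -145], [0, 0, 0.119]]

```text
time_s: 14.4
tcp_pos: [0.5696, 0.0408, 0.1389]
eef_rot: [180.0, -0.0, -131.9]
contact_force: [-0.3, 0.5, -1.8]
gripper_width: 0.0118
gripper_force: 50.0
```

carry_out:
  deltas:
    - [0, [0, 0, 0], [0, 0, 0]]
    - [0, [0, 0, 0], [0, 0, 0]]
    - [0, [0, 0, 0], [0, 0, 0]]
    - [0, [0, 0, 0], [0, 0, 0]]

```text
time_s: 14.8
tcp_pos: [0.5698, 0.0443, 0.1385]
eef_rot: [180.0, 0.0, -131.7]
contact_force: [-1.1, 0.7, -2.2]
gripper_width: 0.0115
gripper_force: 50.0
```

```bash
python3 - <<'E'
from ed import *
s=r.get_state();print(s['tcp_pos'],s['eef_rot'],s['contact_force'],s['gripper_width'],s['gripper_force'])
im,d,c=snap('wrist','w7'); _,_,V,k=ld('w7'); P=pts(d,V,k,True)
# cap bar in hand (top strip height = TCP+.0645)
t=s['tcp_pos']; z=t[2]
M=(np.hypot(P[...,0]-t[0],P[...,1]-t[1])<.06)
for lo,hi in((z+.028,z+.040),(z+.058,z+.072)):
    m=M&(P[...,2]>lo)&(P[...,2]<hi); Q=P[m][:,:2]*1000
    print(m.sum(), cv2.minAreaRect(Q.astype('f4')), line(Q,0), np.median(P[...,2][m])-z)
    if lo<z+.03: h=cv2.convexHull(Q.astype('f4'))[:,0]; A=np.c_[2*h,np.ones(len(h))]; q=np.linalg.lstsq(A,(h**2).sum(1),rcond=None)[0]; print('flange fit',q[:2],np.sqrt(q[2]+q[:2]@q[:2]))
go(.5696,.0436,.09,-131.8)
E
```

```text
[0.56979589 0.04434497 0.13850372] [ 1.79997780e+02  5.50576243e-03 -1.31692748e+02] [-1.14332793  0.66172781 -2.24181201] 0.011457051590066278 49.992613792419434
5856 ((569.1378784179688, 38.83869171142578), (78.21501159667969, 72.82630157470703), 10.72769546508789) (np.float32(-41.872894), array([555.85565 ,  28.139158], dtype=float32)) 0.03398744432498779
flange fit [570.36396604  44.40424179] 41.66823348649114
2444 ((572.4385986328125, 42.594940185546875), (61.011993408203125, 29.18083953857422), 36.033756256103516) (np.float32(48.361797), array([565.8823  ,  39.148815], dtype=float32)) 0.06396934454475045
t [ 0.6 -0.3 48.5] w [0.0001 0.     0.0018]
```

View pics/w7.png

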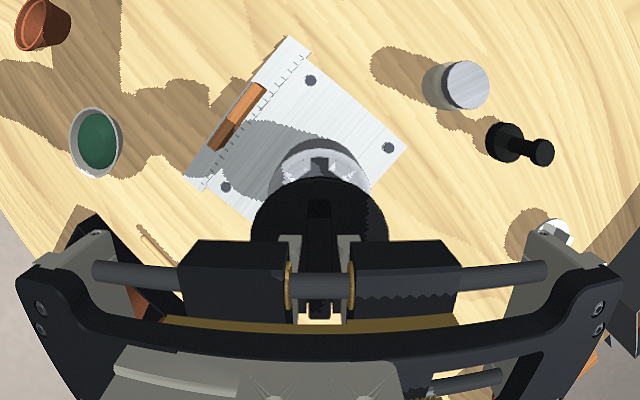

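The cap is in hand over the collar, and a notch shows at (320,163). The straightedge lies flush at (240,110). The residual is about 1 mm in tool x.

carry_out:
  deltas:
    - [0, [1, 0, 10], [0, 0, 0]]
    - [0, [1, 0, 28], [0, 0, 0]]
    - [0, [1, 0, 44], [0, 0, 0]]
    - [0, [1, 0, 52], [0, 0, 0]]
    - [0, [1, 0, 56], [0, 0, 0]]
    - [0, [1, 0, 60], [0, 0, 0]]
    - [0, [1, 0, 64], [0, 0, 0]]
    - [0, [1, 0, 67], [0, 0, 0]]
    - [0, [1, 0, 69], [0, 0, 0]]
    - [0, [1, 0, 69], [0, 0, 0]]

```text
time_s: 15.85
tcp_pos: [0.5691, 0.0426, 0.0694]
eef_rot: [180.0, -0.0, -131.8]
contact_force: [0.2, -0.2, -1.8]
gripper_width: 0.0117
gripper_force: 50.0
```

No contact so far, with the plug 9 mm into the collar. I'll keep lowering it.

carry_out:
  deltas:
    - [0, [0, 0, 3], [0, 0, 0]]
    - [0, [0, 0, 6], [0, 0, 0]]
    - [0, [0, 0, 9], [0, 0, 0]]
    - [0, [0, 0, 11], [0, 0, 0]]
    - [0, [0, 0, 12], [0, 0, 0]]
    - [0, [0, 0, 12.5], [0, 0, 0]]
    - [0, [0, 0, 13], [0, 0, 0]]
    - [0, [0, 0, 13], [0, 0, 0]]
    - [0, [0, 0, 13], [0, 0, 0]]

```text
time_s: 16.75
tcp_pos: [0.5692, 0.0426, 0.0565]
eef_rot: [-180.0, 0.0, -131.8]
contact_force: [-0.5, 0.2, -2.9]
gripper_width: 0.0114
gripper_force: 50.0
```

carry_out:
  deltas:
    - [0, [0, 0, 0.5], [0, 0, 0]]
    - [0, [0, 0, 1], [0, 0, 0]]
    - [0, [0, 0, 1], [0, 0, 0]]
    - [0, [0, 0, 1], [0, 0, 0]]

```text
time_s: 17.15
tcp_pos: [0.5693, 0.0427, 0.0564]
eef_rot: [-180.0, 0.0, -131.7]
contact_force: [-3.8, 1.3, 7.1]
gripper_width: 0.0117
gripper_force: 50.0
```

Seated with 7 N upward. Next is the clockwise twist of 0.70 rad.

carry_out:
  deltas:
    - [0, [0, 0, -0.3], [0, 0, 0.06]]
    - [0, [0, 0, -0.3], [0, 0, 0.13]]
    - [0, [0, 0, -0.3], [0, 0, 0.2]]
    - [0, [0, 0, -0.3], [0, 0, 0.27]]
    - [0, [0, 0, -0.3], [0, 0, 0.34]]
    - [0, [0, 0, -0.3], [0, 0, 0.41]]
    - [0, [0, 0, -0.3], [0, 0, 0.48]]
    - [0, [0, 0, -0.3], [0, 0, 0.55]]
    - [0, [0, 0, -0.3], [0, 0, 0.61]]
    - [0, [0, 0, -0.3], [0, 0, 0.66]]
    - [0, [0, 0, -0.3], [0, 0, 0.7]]
    - [0, [0, 0, -0.3], [0, 0, 0.7]]

```text
time_s: 18.35
tcp_pos: [0.57, 0.0434, 0.0565]
eef_rot: [180.0, 0.1, -171.9]
contact_force: [-2.3, 5.1, 4.6]
gripper_width: 0.0118
gripper_force: 50.0
```

carry_out:
  deltas:
    - [0, [0, 0, 0], [0, 0, 0]]
    - [0, [0, 0, 0], [0, 0, 0]]
    - [0, [0, 0, 0], [0, 0, 0]]

```text
time_s: 18.65
tcp_pos: [0.5699, 0.0434, 0.0565]
eef_rot: [180.0, 0.1, -171.8]
contact_force: [-1.6, 5.5, 4.7]
gripper_width: 0.0115
gripper_force: 50.0
```

```bash
python3 - <<'E'
from chk import *
s=r.get_state();print(s['tcp_pos'],s['eef_rot'],s['contact_force'],s['moment'],s['gripper_width'],s['gripper_force'])
im,d,c=snap('wrist','w8'); _,_,V,k=ld('w8'); P=pts(d,V,k,True)
t=s['tcp_pos']; z=t[2]; M=(np.hypot(P[...,0]-t[0],P[...,1]-t[1])<.06)
for lo,hi in((z+.028,z+.040),(z+.058,z+.068)):
    m=M&(P[...,2]>lo)&(P[...,2]<hi); Q=P[m][:,:2]*1000
    print(m.sum(), line(Q,0), np.median(P[...,2][m]))
    if lo<z+.03: h=cv2.convexHull(Q.astype('f4'))[:,0]; A=np.c_[2*h,np.ones(len(h))]; q=np.linalg.lstsq(A,(h**2).sum(1),rcond=None)[0]; print('flange fit',q[:2],np.sqrt(q[2]+q[:2]@q[:2]))
W=(np.hypot(P[...,0]-.5864,P[...,1]+.065)<.05)&(P[...,2]>.028)&(P[...,2]<.04); v,u=np.where(W); chk('w8',(u.min(),v.min(),u.max()+1,v.max()+1))
E
```

```text
[0.56994888 0.04341831 0.05651434] [ 1.79955662e+02  1.07145223e-01 -1.71780285e+02] [-1.64824424  5.47052698  4.71510223] [1.92717027 0.75816475 0.03002135] 0.011505587505657043 49.99357044696808
6387 (np.float32(-81.730995), array([548.1437,  40.2315], dtype=float32)) 0.09039665992471416
flange fit [568.96564183  43.72763085] 43.603068427332886
2284 (np.float32(8.381578), array([563.88885 ,  41.969604], dtype=float32)) 0.12037026939833831
w8 (np.int64(172), np.int64(162), np.int64(198), np.int64(256)) n 1403 rect c [585.1 -64.9] wh [77.6 13.2] ang 8.66 circ [585.2 -65.3] 39.2 z [29.2 35.2 36.5]
rib in canister x -39.0 38.6 y -108.1 ang -1.1254439
```

View pics/w8.png

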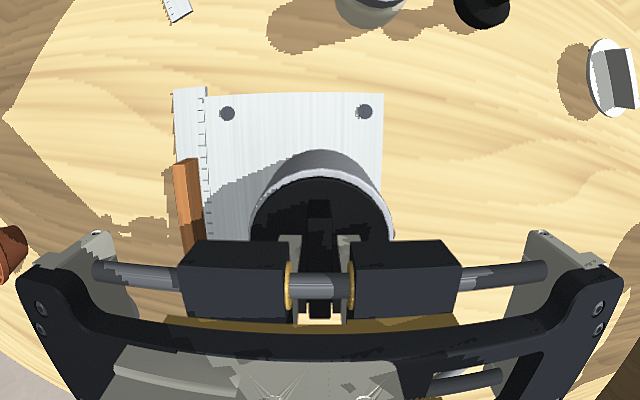

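The bar reads 8.4° against the plate's 8.25°. The flange is down at 90 mm, and the straightedge at (188,170) still touches the plate's edge, so I'm handing in.

```bash
python3 -c "
from plant import r
print(r.close_job())"
```

```text
the job is handed in; nothing more can be done
None
```

I handed the job in at about 19 s with the straightedge released flush on the plate's edge and the cap seated, twisted half-way (bar about 0.1° off the plate's edge) and still gripped at 50 N; the feed ring angle could not be measured directly, and no verdict came back.

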